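# Feed and clamp a glued brush block in the bench press

## Task

Push the glue press's feed pedal down to its stop so that it slides the glued brush block under the press head, and let the pedal come back up. Then push the black palm knob on top of the press down by about 20 mm, until the green band on its stem is half sunk into the brass collar and no farther (never down to the end of its travel), and keep it there for at least 4 seconds while the glue grabs; finish still holding the knob down like that. Leave everything else on the bench where it is.

Things in the scene. Friction and masses are not known exactly. Their poses are not given: they have to be found in the camera images.
- press: Green bench press, fixed; place and heading vary. Origin on the table under the channel's centre line; x to its rear, y along the channel against the feed. In mm: base plate x -180..110, y -200..200, 12 thick; rails 28 high, 48 apart; end stop face y -120; C arm with column y -188..-52, top z 130; knob axis x 0, y -90; housing x -80..30, y 125..195, z to 72.
- pedal (a joint): Feed pedal angle, rad: 0 up (raised 0.33), 0.33 level, at its stop. Steel plate 80 wide, 115 mm long, black pad with yellow ribs; hinge along y at press x -60, z 26 mm; the free end points to press -x and sinks 37 mm. Spring return, 4 to 10 N at the pad. Drives the orange feeder 90 mm to -y in proportion; both spring back.
- pedal_pad (a point): Point on top of the pedal's 75 x 70 mm pad where to push, 85 mm from the hinge, at mid-width. Moves with the pedal: 60 mm above the table when up (press frame x -138, y 65), 33 mm at the stop (x -145).
- plunger (a joint): Plunger travel, m, positive down: 0 = up, at rest; 0.032 = end of travel. Steel stem 13 mm thick; above the brass collar (top 138 mm above the table) it is bare for 16 mm, then green for 8 mm, then red, so the green band is half sunk at 0.020. The foot meets a fed block at 0.010. Push at the knob: about 2 N at first, 4 N at 0.010, 14 N at 0.020, 20 N at 0.026.
- knob: Black round palm knob on top of the plunger, 54 mm across, flat top 48 mm across and 22 mm thick. Origin: centre of its flat top, 202 mm above the table at rest; moves straight down with the plunger.
- foot: Round black rubber foot, 32 mm across, 8 mm thick, under the plunger. Origin: centre of its underside, 48 mm above the table at rest; sprung against the plunger, so it stops on the block (0.7 N per mm) while the knob goes on down.
- block: The brush block to be pressed, of two wooden halves with a yellow glue line: 44 (x) by 60 (y) by 26 mm high, about 55 g, loose, lying in the channel between feeder and press head. Origin: centre of its underside. Fed, it lies against or within 8 mm of the end stop, centre at about y = -90 of the press.
- spare: A like brush block, 44 x 60 x 26 mm, on the base plate behind the channel: to be left alone. Origin: centre of its underside.
- bowl: White ceramic bowl, 140 mm across, 50 mm high: to be left alone. Origin: centre of its underside.
- glue: White glue bottle with orange cap, 54 mm across, 130 mm high: to be left alone. Origin: centre of its underside.
- brush: Flat paint brush about 200 mm long lying on the table: to be left alone. Origin: underside, along its handle.
- stick: Square wooden stick 200 x 14 x 10 mm on the table: to be left alone. Origin: centre of its underside.
- mug: Blue mug, 76 mm across, 90 mm high: to be left alone. Origin: centre of its underside.
There are look-alikes about, which are no part of the job. What is shaped like the block but grey is not meant.

How it is judged:
By the outcome, as a careful person would: the job done as asked, in the order asked, and still so for the second after the job is handed in, while the arm keeps its last pose, push and grip.
It also fails if it takes over 51 s, if anything falls off the work surface, if the arm or the gripper's body presses on something with over 40 N, if the wrist force passes 120 N, or if a joint passes its speed limit or range.

## Robot

A 6-joint arm with a two-finger parallel gripper is mounted at the origin on the work surface. World frame = base frame: x ahead of the robot, y to its left, z up, the work surface at z = 0. Lengths are in mm, angles in rad, forces in N, time in s.
With the tool pointing down it reaches from about 350 to 775 mm from the base axis. Payload 5.5 kg.
Tool frame: the origin (TCP) lies at the very end of the fingers, on their centre line; the grasp point (between the pads) lies 19 mm behind it; z points along the fingers, y is the line along which they close (so a half turn about z gives the same grasp; the last joint's range is limited). The gripper opens to 85 mm and grips with 20 to 120 N. Pads are 22 mm wide; open, the fingers measure 114 mm over their backs; the gripper's body (76 mm by 85 mm) begins 54 mm behind the grasp point. The pads swing forward as they close: fully open they stand 13 mm farther back than shut.
Start: joints at [1.128, 0.313, 0.046, 1.304, 0, 1.431], TCP at [171.486, 548.875, 231.323] pointing down, gripper open.
Joint ranges: [-2.76, 2.76], [-0.86, 1.69], [-1.03, 1.26], [-2.2, 2.34], [-1.47, 1.5], [-3.14, 3.14]. Speed limits (rad/s): [2.57, 2.57, 3.14, 3.14, 3.14, 3.14].

## Interface

Orientations are given as [roll, pitch, yaw] about the fixed x, y, z axes, in that order (R = Rz(yaw) Ry(pitch) Rx(roll)).
In Python, from workcell import observe, camera, finish_job, silhouettes, pinpoint gives the robot as it stands.
- The arm moves only by the tool arm_command, never from a script. Its argument "targets" is a list that holds one entry, the list of rows, each a list of 7 numbers: the shift along the world's x, y, z in m, then the turn, a rotation vector about the world's x, y, z in degrees, then the opening in per cent of the stroke, from 0 (shut) to 100 (fully open). In form: [[[dx, dy, dz, wx, wy, wz, fingers], ...]]. A call has 1 to 5 rows; each row shifts and turns the commanded pose from where the row before left it; what a row does not reach is not made up. A row lasts 1/8 s, in which the tool goes at most 62.5 mm and 10.7 degrees, less where a joint would pass 70% of its speed; a pose out of reach is approached as far as the arm can. A call with a gripper value outside its range is refused whole. The fingers move at their own pace and stop on an object; "force" is the grip in N (left out, the last holds). Time passes only in rows, so rows that do not move let the fingers close. It gives the time, the measured TCP pose, the force, the opening and the grip force at its end, in the units of the state.
- observe(): the state, without advancing time (a new reading comes with each control period).
- camera(name): name is "scene" or "top" or "wrist"; returns a dict with "pixels" (400x640x3 uint8, red, green, blue), "mtx" (3x3 intrinsics, pixels), "xyz" and "rotation" of the camera in the world. Camera axes: x right, y down, z forward; pixel columns grow to the right and rows downward; lengths in mm; the calibration is good to about 2 mm. A picture is of the moment at which its call begins. There is no depth.
- finish_job(): hands the job in; it is judged then, once.
Trained networks look in the newest picture that a camera, given by its name, has taken for a name from the list of things; names that differ only in an ending like _2 or _b are one class to them, and where a whole thing is asked for, a point or a joint stands for the part that bears it (a point fixed in the world has none). Each returns a list of dicts, best first, with "score" (0 to 1); they miss things now and then, are a little off and sometimes report something else, mostly with a low value. They report only what shows in the picture. A call takes as long as a camera call. They do not tell look-alikes from the thing itself.
- silhouettes(camera, name): "mask" (400x640 bool, what is visible of it).
- pinpoint(camera, name): "xyz" ([x, y, z] in mm, in world coordinates, good to about 4 mm: a listed point, or the origin of a listed thing).
The state is a dict: "t": time; "joint_positions": joint angles; "qd": joint speeds; "joint_torque": joint torques, N m; "ee_pos": TCP position; "eef_rot": TCP orientation; "ft_force": force on the tool from outside, world axes, zero at the start; "wrist_torque": the same for the moment, N m; "gripper_width": finger opening in mm; "grasp_force": force on a finger pad.
Only numpy, scipy, OpenCV 4.12 (cv2) and the standard library are available. Lean on these libraries where they do the work, as an engineer would, in place of code of your own. Each camera call takes 0.05 s, during which the arm holds its last target. There are 200 camera calls.

## Working session

There is one attempt and no reset: what is moved stays moved. The work goes in short steps, Python scripts to look and compute and a tool call to move; the robot and the scene stay as the last step left them, time stands still between calls to the robot, and variables do not carry over. Pictures are saved under pics/ and viewed, at most 10 in all, crops included, and the job is handed in when it is done.

Besides the shell and the picture viewer there is one more tool, called after "Emit:" in YAML: its name, and indented under it one key for each argument. arm_command: Moves the arm, as the interface text tells. Its arguments: {"type":"object","properties":{"targets":{"type":"array","items":{"type":"array","items":{"type":"array","items":{"type":"number"}}}},"force":{"type":"number"}},"required":["targets"]}

```bash
mkdir -p pics
cat > h.py <<'E'
from workcell import *
import cv2,numpy as np
def snap(n,f=None):
    c=camera(n)
    if f: cv2.imwrite('pics/'+f,cv2.cvtColor(c['pixels'],cv2.COLOR_RGB2BGR))
    return c
def proj(c,p):
    q=np.array(c['rotation']).T@(np.array(p,float)-np.array(c['xyz'])); u=np.array(c['mtx'])@q; return u[:2]/u[2]
def ray(c,uv,z):
    d=np.array(c['rotation'])@np.linalg.inv(c['mtx'])@np.array([uv[0],uv[1],1.]); o=np.array(c['xyz']); return o+d*(z-o[2])/d[2]
E
python3 - <<'E'
from h import *
np.set_printoptions(precision=1,suppress=True)
for n in('scene','top'):
    c=snap(n,n+'1.png')
    for k in('press','pedal_pad','knob','foot','block','spare'):
        for r in pinpoint(n,k)[:3]: print(n,k,round(r['score'],2),np.array(r['xyz']),proj(c,r['xyz']))
s=observe();print(s['t'],s['ee_pos'],s['eef_rot'],s['ft_force'])
E
```

```text
Traceback (most recent call last):
  File "h.py", line 8, in proj
    q=np.array(c['rotation']).T@(np.array(p,float)-np.array(c['xyz'])); u=np.array(c['mtx'])@q; return u[:2]/u[2]
                                                                          ~~~~~~~~~~~~~~~~~~^~
ValueError: matmul: Input operand 1 does not have enough dimensions (has 0, gufunc core with signature (n?,k),(k,m?)->(n?,m?) requires 1)
```

Run:
```python
from h import *
c=camera('scene');print(c['rotation'],c['xyz'],c['mtx'])
c=camera('top');print(c['rotation'],c['xyz'])
```

```text
[-2.42761758 -0.00839905  2.25472683] [1176.02734923  541.11555069 1141.67105445] [[425.57272758   0.         325.74573456]
 [  0.         425.57272758 193.66590833]
 [  0.           0.           1.        ]]
[-2.93034065e+00  1.69410601e-03 -1.55588822e+00] [ 273.55959912  -16.54178093 1445.67674817]
```

```bash
python3 - <<'E'
s=open('h.py').read()
s=s.replace("    if f:","    c['rotation']=R.from_euler('xyz',c['rotation']).as_matrix()\n    if f:").replace("import cv2","from scipy.spatial.transform import Rotation as R\nimport cv2")
open('h.py','w').write(s)
E
python3 - <<'E'
from h import *
np.set_printoptions(precision=1,suppress=True)
for n in('scene','top'):
    c=snap(n,n+'1.png')
    for k in('press','pedal_pad','knob','foot','block','spare'):
        for r in pinpoint(n,k)[:3]: print(n,k,round(r['score'],2),np.array(r['xyz']),proj(c,r['xyz']))
s=observe();print(s['t'],s['ee_pos'],s['eef_rot'],s['ft_force'])
E
```

```text
scene press 0.83 [627.8 -56.6  -0.3] [287.  236.8]
scene pedal_pad 0.86 [481.1 -17.2  59.2] [324.9 204.3]
scene pedal_pad 0.54 [ 641.  -145.4   43.8] [263.2 217.2]
scene knob 0.7 [ 642.3 -146.4  202.1] [257.2 184.6]
scene foot 0.74 [481.  -18.6  59.6] [324.6 204. ]
scene foot 0.48 [ 642.6 -145.6   46.1] [262.8 217.1]
scene foot 0.24 [699.3  -5.3   7. ] [283.4 258.6]
scene block 0.83 [629.5 -71.4  11. ] [283.  232.7]
scene block 0.75 [ 345.6 -179.7   -0.8] [314.  171.4]
scene block 0.61 [ 568.  -351.6    1.3] [237.9 183.3]
scene spare 0.55 [624.1 -55.8   0.2] [287.9 236.1]
top press 0.65 [626.  -61.4   1.9] [342.2 189.2]
top pedal_pad 0.61 [481.  -17.3  59.8] [327.4 232.4]
top knob 0.65 [ 643.5 -143.5  203.7] [375.  165.7]
top block 0.82 [626.7 -71.9  11.3] [345.6 188.3]
top block 0.82 [ 571.  -350.6    2.1] [435.8 207.9]
top block 0.64 [ 347.1 -172.3   -0.3] [378.5 280.5]
top spare 0.86 [696.1 -10.8  10.3] [326.2 166.6]
0.9 [171.5 548.9 231.3] [3.1 0.  2.8] [-0.5 -0.1 -0.3]
```

View pics/scene1.png

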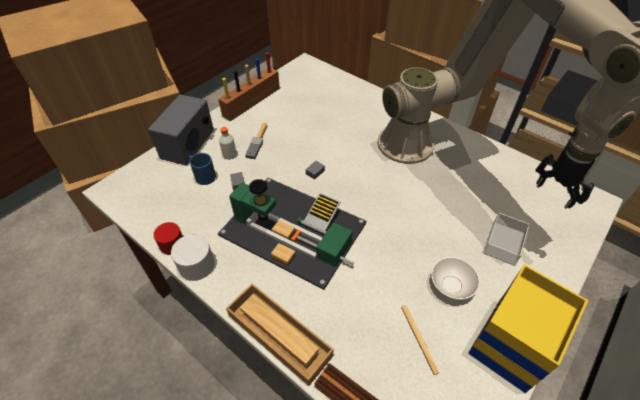

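View pics/top1.png

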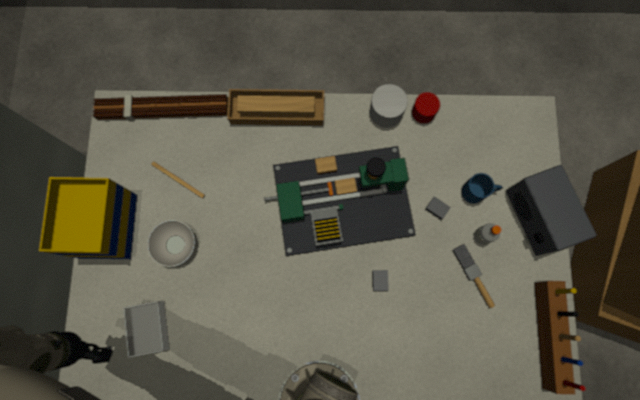

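The network hits match the pictures: the black palm knob is at scene (257,185) / top (375,166), and the striped pedal pad is at scene (325,205) / top (327,232). The press origin is near (627,-58) with yaw about 0.18. The block in the channel is the wooden one at top (345,188). The spare (326,166) and the grey look-alikes (380,280) and (437,208) aren't involved. I'm moving to above the pedal now.

Emit:
arm_command:
  targets:
    - [[0.021,-0.038,0,0,0,0,0],[0.021,-0.038,0,0,0,0,0],[0.021,-0.038,0,0,0,0,0],[0.021,-0.038,0,0,0,0,0],[0.021,-0.038,0,0,0,0,0]]
  force: 40

```text
t: 1.52
ee_pos: [277.0, 357.7, 231.5]
eef_rot: [3.141, 0.0, 2.839]
ft_force: [-0.6, -0.0, -0.7]
gripper_width: 0.1
grasp_force: 0.0
```

Emit:
arm_command:
  targets:
    - [[0.021,-0.038,0,0,0,0,0],[0.021,-0.038,0,0,0,0,0],[0.021,-0.038,0,0,0,0,0],[0.021,-0.038,0,0,0,0,0],[0.021,-0.038,0,0,0,0,0]]

```text
t: 2.15
ee_pos: [382.1, 167.6, 231.6]
eef_rot: [3.141, 0.001, 2.839]
ft_force: [1.3, 0.0, -0.1]
gripper_width: 0.3
grasp_force: 0.0
```

Emit:
arm_command:
  targets:
    - [[0.021,-0.038,0,0,0,0,0],[0.021,-0.038,0,0,0,0,0],[0.021,-0.038,0,0,0,0,0],[0.021,-0.038,0,0,0,0,0],[0.016,-0.034,0,0,0,0,0]]

```text
t: 2.78
ee_pos: [482.3, -18.7, 231.4]
eef_rot: [3.141, 0.001, 2.838]
ft_force: [0.3, -0.3, 0.7]
gripper_width: -0.1
grasp_force: 0.0
```

Emit:
arm_command:
  targets:
    - [[0,0,-0.03,0,0,0,0],[0,0,-0.03,0,0,0,0],[0,0,-0.03,0,0,0,0],[0,0,-0.02,0,0,0,0],[0,0,-0.01,0,0,0,0]]

```text
t: 3.4
ee_pos: [480.8, -17.0, 110.3]
eef_rot: [-3.142, -0.002, 2.839]
ft_force: [0.2, -0.4, 0.7]
gripper_width: 0.2
grasp_force: 0.0
```

Run:
```python
from h import *
np.set_printoptions(precision=1,suppress=True)
c=snap('wrist','w1.png')
for k in('pedal_pad','knob','block','press'):
    for r in pinpoint('wrist',k)[:2]: print(k,round(r['score'],2),np.array(r['xyz']),proj(c,r['xyz']))
print(proj(c,observe()['ee_pos']))
```

```text
pedal_pad 0.56 [477.5 -17.8  61.2] [316.5 218.8]
block 0.98 [ 568.7 -353.7    0.9] [ 12.  381.8]
block 0.68 [ 340.2 -177.4    1.5] [50.  82.2]
press 0.64 [629.  -59.2   1.1] [324.4 355.6]
[318.9 263.8]
```

View pics/w1.png

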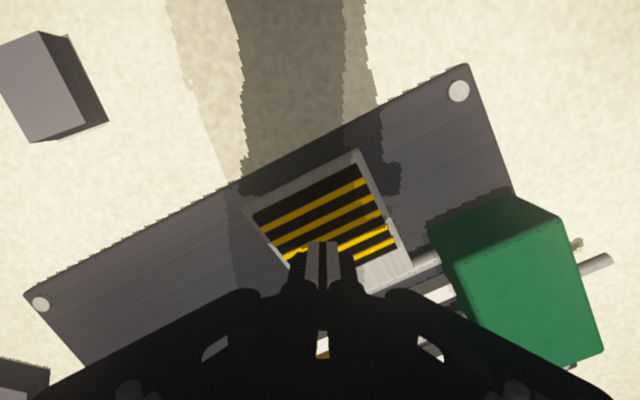

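The fingers stand over the striped pad, with the pad at about (320,215) and the tip at (319,264), in line with the estimate. I'll go down and push the pedal slowly, following its arc.

Emit:
arm_command:
  targets:
    - [[0,0,-0.015,0,0,0,0],[0,0,-0.015,0,0,0,0],[0,0,-0.01,0,0,0,0],[0,0,-0.005,0,0,0,0],[-0.001,0,-0.003,0,0,0,0]]

```text
t: 4.28
ee_pos: [480.4, -17.1, 62.9]
eef_rot: [3.141, -0.0, 2.839]
ft_force: [0.0, 0.5, 0.1]
gripper_width: 0.3
grasp_force: 0.7
```

Emit:
arm_command:
  targets:
    - [[-0.001,0,-0.003,0,0,0,0],[-0.001,0,-0.003,0,0,0,0],[-0.001,0,-0.003,0,0,0,0],[-0.001,0,-0.003,0,0,0,0],[-0.001,0,-0.003,0,0,0,0]]

```text
t: 4.9
ee_pos: [476.0, -17.8, 49.0]
eef_rot: [-3.141, 0.002, 2.839]
ft_force: [-2.0, -2.8, 6.4]
gripper_width: 0.1
grasp_force: 3.1
```

Emit:
arm_command:
  targets:
    - [[-0.001,0,-0.003,0,0,0,0],[-0.001,0,-0.003,0,0,0,0],[0,0,-0.003,0,0,0,0],[0,0,-0.002,0,0,0,0],[0,0,0,0,0,0,0]]

```text
t: 5.52
ee_pos: [473.8, -18.1, 38.0]
eef_rot: [-3.14, 0.001, 2.838]
ft_force: [-1.9, -3.5, 5.8]
gripper_width: -0.0
grasp_force: 3.2
```

Emit:
arm_command:
  targets:
    - [[0,0,-0.002,0,0,0,0],[0,0,-0.002,0,0,0,0],[0,0,-0.001,0,0,0,0],[0,0,0,0,0,0,0]]

```text
t: 6.02
ee_pos: [473.3, -18.2, 33.0]
eef_rot: [-3.139, 0.001, 2.838]
ft_force: [-4.4, -3.8, 7.2]
gripper_width: -0.1
grasp_force: 3.9
```

Emit:
arm_command:
  targets:
    - [[0,0,-0.001,0,0,0,0],[0,0,0,0,0,0,0]]

```text
t: 6.28
ee_pos: [473.3, -18.1, 32.9]
eef_rot: [-3.139, 0.001, 2.838]
ft_force: [-6.9, -3.6, 17.3]
gripper_width: 0.1
grasp_force: 8.5
```

The force jumped at z 33, so the pedal is at its stop. Next I check the block.

Run:
```python
from h import *
np.set_printoptions(precision=1,suppress=True)
for n in('scene','top'):
    c=snap(n)
    for k in('block','foot','knob'):
        for r in pinpoint(n,k)[:3]: print(n,k,round(r['score'],2),np.array(r['xyz']),proj(c,r['xyz']))
    if n=='scene': cv2.imwrite('pics/s2.png',cv2.resize(c['pixels'][160:290,210:375,::-1],None,fx=4,fy=4,interpolation=2))
print(observe()['t'],observe()['ft_force'])
```

```text
scene block 0.67 [ 642.4 -150.5    9.9] [262.9 223. ]
scene block 0.61 [ 567.1 -350.7    2.4] [238.2 183.1]
scene block 0.43 [ 345.5 -177.9    0.3] [314.4 171.4]
scene foot 0.54 [ 639.1 -147.6   46.3] [263.1 216. ]
scene knob 0.76 [ 641.7 -145.6  200.6] [257.6 185. ]
top block 0.79 [ 570.4 -351.1    5.1] [436.2 207.9]
top block 0.79 [ 347.1 -172.5   -0.5] [378.6 280.5]
top block 0.69 [ 643.7 -144.5  205.3] [375.4 165.5]
top knob 0.6 [ 644.4 -144.7  202.5] [375.4 165.5]
6.675 [-6.6 -1.9 17.7]
```

View pics/s2.png

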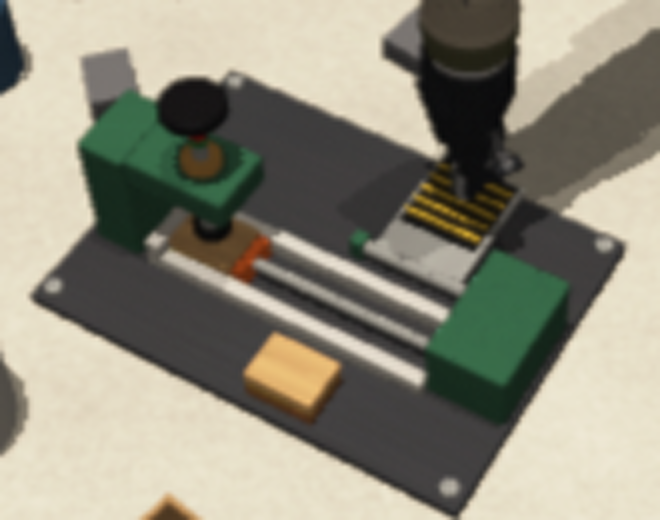

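The crop shows the block under the foot, against the end stop at crop (200,245), with the orange feeder behind it. Next I release the pedal gently.

Emit:
arm_command:
  targets:
    - [[0,0,0.004,0,0,0,0],[0.001,0,0.004,0,0,0,0],[0.001,0,0.004,0,0,0,0],[0.001,0,0.004,0,0,0,0],[0.001,0,0.004,0,0,0,0]]

```text
t: 7.3
ee_pos: [477.4, -17.3, 51.8]
eef_rot: [-3.141, 0.0, 2.839]
ft_force: [-1.5, 0.6, 4.8]
gripper_width: -0.2
grasp_force: 2.0
```

Emit:
arm_command:
  targets:
    - [[0.001,0,0.004,0,0,0,0],[0.001,0,0.004,0,0,0,0],[0,0,0.004,0,0,0,0],[0,0,0.01,0,0,0,0],[0,0,0.03,0,0,0,0]]

```text
t: 7.92
ee_pos: [477.7, -16.8, 102.5]
eef_rot: [-3.141, -0.004, 2.839]
ft_force: [1.4, 0.6, 0.2]
gripper_width: 0.0
grasp_force: 0.0
```

Emit:
arm_command:
  targets:
    - [[0,0,0.03,0,0,0,0],[0,0,0.03,0,0,0,0],[0,0,0.03,0,0,0,0],[0,0,0.03,0,0,0,0],[0,0,0.02,0,0,0,0]]

```text
t: 8.55
ee_pos: [479.5, -17.2, 245.1]
eef_rot: [3.142, 0.001, 2.839]
ft_force: [0.3, 0.2, 0.2]
gripper_width: -0.1
grasp_force: 0.0
```

Emit:
arm_command:
  targets:
    - [[0.03,-0.024,0,0,0,0,0],[0.04,-0.031,0,0,0,0,0],[0.04,-0.031,0,0,0,0,0],[0.035,-0.027,0,0,0,0,0],[0.0185,-0.015,-0.01,0,0,0,0]]

```text
t: 9.18
ee_pos: [644.5, -146.8, 233.3]
eef_rot: [-3.141, 0.001, 2.838]
ft_force: [-0.4, 0.1, 1.1]
gripper_width: -0.2
grasp_force: 0.0
```

Run:
```python
from h import *
np.set_printoptions(precision=1,suppress=True)
cs={}
for n in('scene','top','wrist'):
    c=cs[n]=snap(n)
    for k in('block','pedal_pad','knob'):
        for r in pinpoint(n,k)[:1 if k!='block' else 3]: print(n,k,round(r['score'],2),np.array(r['xyz']),proj(c,r['xyz']))
a=cv2.resize(cs['scene']['pixels'][150:275,210:375],None,fx=4,fy=4,interpolation=2)[:400,:640]
cv2.imwrite('pics/m3.png',cv2.resize(a,(400,300))[:,:,::-1] if 0 else a[:,:,::-1]);print(observe()['ee_pos'])
```

```text
scene block 0.67 [ 346.4 -180.2    1.2] [313.8 171.1]
scene block 0.61 [ 644.5 -149.     8.8] [262.8 223.8]
scene block 0.56 [ 567.1 -353.1   -2.6] [238.  183.7]
scene pedal_pad 0.7 [480.7 -18.   61.9] [324.8 203.6]
scene knob 0.71 [ 642.1 -148.   199.4] [257. 185.]
top block 0.78 [ 346.  -173.4   -2. ] [378.8 280.9]
top block 0.68 [ 571.4 -350.1    1.1] [435.6 207.8]
top block 0.44 [444.1 441.5  -0.2] [176.3 245.2]
wrist block 0.66 [ 569.5 -351.6    0.4] [130.6 160.1]
wrist knob 0.78 [ 641.5 -146.6  200.8] [314.8 232.2]
[ 642.8 -144.7  234.1]
```

View pics/m3.png

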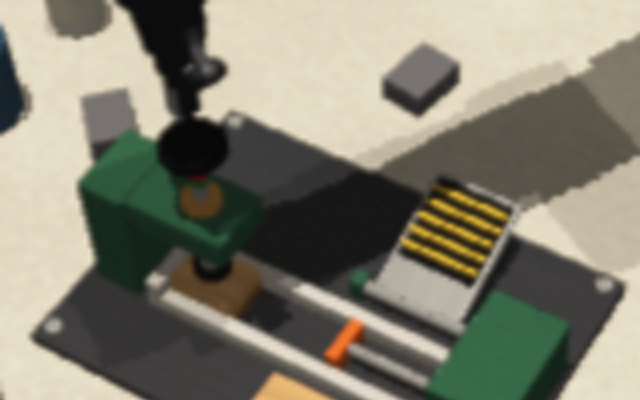

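The block stays under the foot at crop (215,280). The pedal is up and the orange feeder is back at (345,343). The tip is over the knob, so I'll descend to find contact.

Emit:
arm_command:
  targets:
    - [[-0.001,0,-0.012,0,0,0,0],[0,0,-0.012,0,0,0,0],[0,0,-0.004,0,0,0,0],[0,0,0,0,0,0,0]]

```text
t: 10.28
ee_pos: [641.6, -145.0, 204.4]
eef_rot: [3.141, -0.002, 2.839]
ft_force: [-1.4, 1.2, 0.9]
gripper_width: 0.0
grasp_force: 0.0
```

Emit:
arm_command:
  targets:
    - [[0,0,-0.002,0,0,0,0],[0,0,0,0,0,0,0]]

```text
t: 10.52
ee_pos: [642.1, -145.2, 203.5]
eef_rot: [3.142, 0.0, 2.839]
ft_force: [0.0, 0.2, -0.4]
gripper_width: -0.1
grasp_force: 0.0
```

Emit:
arm_command:
  targets:
    - [[0,0,-0.002,0,0,0,0],[0,0,0,0,0,0,0]]

```text
t: 10.78
ee_pos: [642.2, -145.2, 201.6]
eef_rot: [3.142, 0.001, 2.839]
ft_force: [0.4, -0.4, 1.8]
gripper_width: 0.2
grasp_force: 0.8
```

Emit:
arm_command:
  targets:
    - [[0,0,-0.002,0,0,0,0],[0,0,-0.002,0,0,0,0],[0,0,-0.002,0,0,0,0],[0,0,0,0,0,0,0]]

```text
t: 11.28
ee_pos: [642.2, -145.2, 195.4]
eef_rot: [3.142, 0.001, 2.839]
ft_force: [1.1, -0.6, 2.2]
gripper_width: -0.1
grasp_force: 1.6
```

Emit:
arm_command:
  targets:
    - [[0,0,-0.002,0,0,0,0],[0,0,-0.002,0,0,0,0],[0,0,-0.002,0,0,0,0],[0,0,0,0,0,0,0],[0,0,0,0,0,0,0]]

```text
t: 11.9
ee_pos: [642.3, -145.2, 190.2]
eef_rot: [3.142, 0.001, 2.839]
ft_force: [0.0, 0.2, 6.4]
gripper_width: 0.2
grasp_force: 3.5
```

Emit:
arm_command:
  targets:
    - [[0,0,-0.002,0,0,0,0],[0,0,-0.002,0,0,0,0],[0,0,-0.002,0,0,0,0],[0,0,0,0,0,0,0],[0,0,0,0,0,0,0]]

```text
t: 12.52
ee_pos: [642.3, -145.2, 185.3]
eef_rot: [-3.142, 0.002, 2.839]
ft_force: [-1.8, 0.6, 11.6]
gripper_width: 0.1
grasp_force: 5.8
```

Emit:
arm_command:
  targets:
    - [[0,0,-0.001,0,0,0,0],[0,0,0,0,0,0,0],[0,0,0,0,0,0,0]]

```text
t: 12.9
ee_pos: [642.3, -145.2, 184.5]
eef_rot: [-3.142, 0.003, 2.839]
ft_force: [-2.8, 0.5, 12.9]
gripper_width: 0.2
grasp_force: 6.2
```

Run:
```python
from h import *
np.set_printoptions(precision=1,suppress=True)
c=snap('scene')
for n in ('knob','foot'):
  for r in pinpoint('scene',n)[:1]: print(n,np.array(r['xyz']))
for _ in range(6):
    camera('top');s=observe();print(s['ee_pos'],s['ft_force'],s['t'])
p=c['pixels']
print([proj(c,(643,-145,z)) for z in(138,142,160)])
cv2.imwrite('pics/s4.png',cv2.resize(p[175:215,235:285,::-1],None,fx=12,fy=12,interpolation=2))
```

```text
foot [ 643.6 -149.9   11.1]
[ 642.3 -145.2  184.5] [-1.7  0.9 12.2] 13.1
[ 642.3 -145.2  184.5] [-2.   0.5 13.1] 13.15
[ 642.3 -145.2  184.5] [-1.3 -0.3 12.1] 13.2
[ 642.3 -145.2  184.5] [-2.3  0.7 12.3] 13.25
[ 642.3 -145.2  184.5] [-1.2  1.5 12.2] 13.3
[ 642.3 -145.3  184.5] [-1.7  0.6 12.3] 13.35
[array([259.7, 198.9]), array([259.6, 198.1]), array([259. , 194.3])]
```

View pics/s4.png

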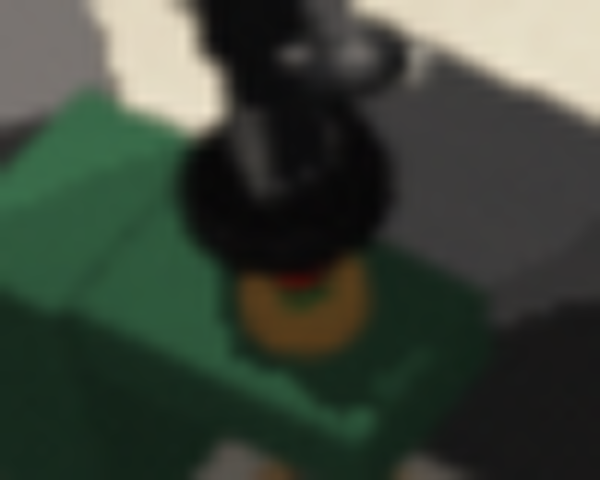

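The stem still shows a full green sliver above the collar at crop (305,295), with travel about 17.5 mm. I need about 2 mm more.

Emit:
arm_command:
  targets:
    - [[0,0,-0.001,0,0,0,0],[0,0,-0.0012,0,0,0,0],[0,0,0,0,0,0,0],[0,0,0,0,0,0,0]]

```text
t: 13.85
ee_pos: [642.3, -145.2, 182.7]
eef_rot: [-3.141, 0.003, 2.839]
ft_force: [-2.5, -0.0, 14.4]
gripper_width: -0.1
grasp_force: 7.1
```

Run:
```python
from h import *
c=snap('scene');p=c['pixels']
f=[]
for _ in range(6):
    camera('top');s=observe();f.append(s['ft_force'][2])
print(s['ee_pos'],np.mean(f),s['t'])
cv2.imwrite('pics/s5.png',cv2.resize(p[175:215,235:285,::-1],None,fx=12,fy=12,interpolation=2))
```

```text
[ 642.29512753 -145.25021581  182.66550428] 14.086664879227532 14.2
```

View pics/s5.png

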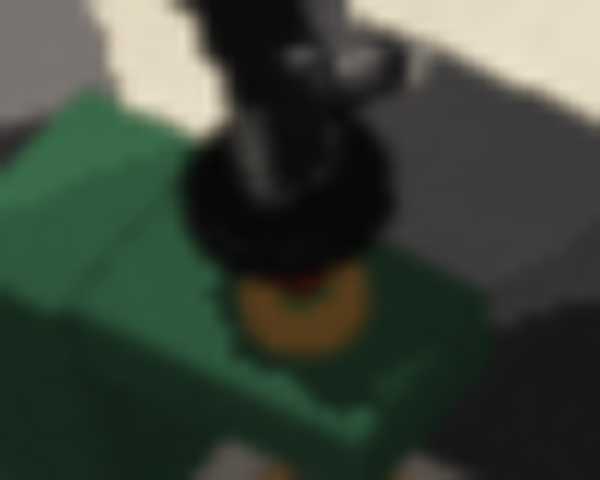

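The green band is now about half sunk, with force 14.1 N and z 182.7. I'll nudge down 0.5 mm and hold.

Emit:
arm_command:
  targets:
    - [[0,0,-0.0005,0,0,0,0],[0,0,0,0,0,0,0],[0,0,0,0,0,0,0],[0,0,0,0,0,0,0],[0,0,0,0,0,0,0]]

```text
t: 14.82
ee_pos: [642.3, -145.3, 182.3]
eef_rot: [-3.141, 0.003, 2.839]
ft_force: [-2.6, 0.3, 14.0]
gripper_width: -0.0
grasp_force: 7.3
```

Emit:
arm_command:
  targets:
    - [[0,0,0,0,0,0,0],[0,0,0,0,0,0,0],[0,0,0,0,0,0,0],[0,0,0,0,0,0,0],[0,0,0,0,0,0,0]]

```text
t: 15.45
ee_pos: [642.3, -145.3, 182.3]
eef_rot: [-3.141, 0.003, 2.839]
ft_force: [-1.8, -0.2, 15.1]
gripper_width: 0.1
grasp_force: 7.3
```

Emit:
arm_command:
  targets:
    - [[0,0,0,0,0,0,0],[0,0,0,0,0,0,0],[0,0,0,0,0,0,0],[0,0,0,0,0,0,0],[0,0,0,0,0,0,0]]

```text
t: 16.08
ee_pos: [642.3, -145.3, 182.3]
eef_rot: [-3.141, 0.003, 2.839]
ft_force: [-3.1, 1.2, 14.9]
gripper_width: 0.3
grasp_force: 7.3
```

Emit:
arm_command:
  targets:
    - [[0,0,0,0,0,0,0],[0,0,0,0,0,0,0],[0,0,0,0,0,0,0],[0,0,0,0,0,0,0],[0,0,0,0,0,0,0]]

```text
t: 16.7
ee_pos: [642.3, -145.2, 182.3]
eef_rot: [-3.141, 0.003, 2.839]
ft_force: [-2.3, 0.9, 13.9]
gripper_width: -0.3
grasp_force: 7.3
```

Emit:
arm_command:
  targets:
    - [[0,0,0,0,0,0,0],[0,0,0,0,0,0,0],[0,0,0,0,0,0,0],[0,0,0,0,0,0,0],[0,0,0,0,0,0,0]]

```text
t: 17.32
ee_pos: [642.3, -145.2, 182.3]
eef_rot: [-3.141, 0.003, 2.839]
ft_force: [-3.2, 1.6, 14.4]
gripper_width: 0.1
grasp_force: 7.3
```

Emit:
arm_command:
  targets:
    - [[0,0,0,0,0,0,0],[0,0,0,0,0,0,0],[0,0,0,0,0,0,0],[0,0,0,0,0,0,0],[0,0,0,0,0,0,0]]

```text
t: 17.95
ee_pos: [642.3, -145.3, 182.3]
eef_rot: [-3.141, 0.003, 2.839]
ft_force: [-2.5, 1.6, 13.7]
gripper_width: 0.0
grasp_force: 7.3
```

Emit:
arm_command:
  targets:
    - [[0,0,0,0,0,0,0],[0,0,0,0,0,0,0],[0,0,0,0,0,0,0],[0,0,0,0,0,0,0],[0,0,0,0,0,0,0]]

```text
t: 18.58
ee_pos: [642.3, -145.2, 182.3]
eef_rot: [-3.141, 0.003, 2.839]
ft_force: [-2.5, 1.1, 14.4]
gripper_width: -0.1
grasp_force: 7.3
```

Emit:
arm_command:
  targets:
    - [[0,0,0,0,0,0,0],[0,0,0,0,0,0,0],[0,0,0,0,0,0,0],[0,0,0,0,0,0,0],[0,0,0,0,0,0,0]]

```text
t: 19.2
ee_pos: [642.3, -145.2, 182.3]
eef_rot: [-3.141, 0.003, 2.839]
ft_force: [-1.4, 0.8, 13.5]
gripper_width: -0.1
grasp_force: 7.3
```

Emit:
arm_command:
  targets:
    - [[0,0,0,0,0,0,0],[0,0,0,0,0,0,0],[0,0,0,0,0,0,0],[0,0,0,0,0,0,0],[0,0,0,0,0,0,0]]

```text
t: 19.82
ee_pos: [642.3, -145.2, 182.3]
eef_rot: [-3.141, 0.003, 2.839]
ft_force: [-2.4, 0.8, 14.3]
gripper_width: -0.2
grasp_force: 7.3
```

The knob has been held for over 5 s at about 19.8 mm, so I'm handing in.

```bash
python3 -c "
from workcell import *
print(finish_job())"
```

```text
the job is handed in; nothing more can be done
None
```

Job handed in: the pedal went down to its stop and came back up, the block sits under the press head, and the knob has been held down about 19.7 mm (about 14 N) for 5 s and is still held there; the hand-in gave no verdict.

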